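# Hold the lap's splash hood at the drip mark

### The job

The block on the flat lap has been ground and wants a look. Slide the hood's lock fully to its open end stop, then lift the sprung splash hood by its bar handle until its index pin is level with the marker clamped on the quadrant, so that the water drips back into the pan; do not swing it well past the marker. The hood shuts if released, so finish while still holding it steady there by the handle; leave the marker as it is set and everything lying about where it is.

Things in the scene. Friction and masses are not known exactly. Their poses are not given: they have to be found in the camera images.
- machine: bench flat lap, grey housing 400 x 300 mm (x by y), deck 110 mm above the table, fixed. Origin: centre of its underside, on the table. Its front (lock, knob) faces its -x. The hood's hinge axis runs along its y through (150, 0, 122) mm. The hood is 53 mm high; the quadrant, 156 mm left (+y) of its middle, rises 160 mm above the deck, all else but the handle under 55 mm
- lock_grip (a point): top centre of the lock's black fin grip on the front deck, 26 mm long along the machine's x, 14 mm thick along its y; it stands on a 30 x 30 mm base 10 mm high, and the grip's sides are free up to this point, 36 mm above the deck. It slides in a track along the machine's y. Steel stop bars 6 mm high cross the track at both ends
- lock (a joint): the lock slide's travel in m: near 0 its tongue lies over the hood's thin keeper tab, which would be bent if the hood were lifted; it opens towards the machine's -y (to the right as seen from the robot) and meets its end stop at 0.045, where the hood is free. It needs about 2 N and stays where it is left
- handle (a point): steel bar handle on top of the hood near its front edge. This point: middle of the round bar, 14 mm diameter, 124 mm long along the machine's y; posts at 58 mm either side of the middle, the bar's axis 42 mm above the hood's top, 85 mm above and 250 mm in front of the hinge axis when shut. It is fixed to the hood and tilts with it; the bar can turn between finger pads that keep their direction
- hood (a joint): hood angle in rad, 0 shut, growing as its front edge rises about the hinge axis (turning about the machine's +y). Weight and the hinge's springs pull it shut: 5 to 12 N upwards at the handle hold it, more as it rises
- hood_pointer (a point): tip of the hood's index pin (10 mm diameter, sticking out of the hood's left side), 155 mm from the hinge axis, 160 mm left of the machine's middle; the axes are the hood's
- marker (a joint): where the marker is clamped on the quadrant, in rad: the hood angle at which the index pin is level with it, somewhere between 0.3 and 0.6
- mark (a point): the point at which the index pin's tip stands when the hood is at the marker, just off the marker's tooth towards the hinge. The marker is a dark saddle 32 x 22 x 14 mm with a brass thumbscrew, 180 mm from the hinge axis, on the aluminium quadrant at the machine's left side
- lap_stone: ground stone block 55 x 45 x 36 mm on the lap, under the hood; leave it
- dressing_stick: white dressing stick 16 x 50 x 16 mm lying on the left of the front deck; leave it
- brush: brush 200 mm long lying on the table at the machine's left; leave it
- spanner: steel spanner 180 mm long lying on the table at the machine's right; leave it
- raw_stone: dark stone block 85 x 70 x 60 mm standing on the table; leave it
- grit_jar: jar 72 mm diameter, 85 mm high, on the table; leave it
- water_bottle: clear bottle 64 mm diameter, 180 mm high, on the table; leave it

How it is judged:
By the outcome, as a careful person would: the job done as asked, in the order asked, and still so for the second after the job is handed in, while the arm keeps its last pose, push and grip.
It also fails if it takes over 48 s, if anything falls off the work surface, if the arm or the gripper's body presses on something with over 40 N, if the wrist force passes 120 N, or if a joint passes its speed limit or range.

### The arm

A 7-joint arm with a two-finger parallel gripper is mounted at the origin on the work surface. World frame = base frame: x ahead of the robot, y to its left, z up, the work surface at z = 0. Lengths are in m, angles in degrees, forces in N, time in s.
With the tool pointing down it reaches from about 0.35 to 0.775 m from the base axis. Payload 3.1 kg.
Tool frame: the origin (TCP) lies on the centre line of the jaws, within the pads' length; the fingertips stand 17 mm ahead of it and the grasp point (between the pads) lies 2 mm behind it (robot.tip_reach is the distance from the TCP to the fingertips, in m); z points along the fingers, y is the direction in which the jaws open and shut (so a half turn about z gives the same grasp; the last joint's range is limited). The gripper opens to 85 mm and grips with 20 to 120 N. Pads are 22 mm wide; open, the fingers measure 114 mm over their backs; the gripper's body (76 mm by 85 mm) begins 54 mm behind the grasp point. The pads swing forward as they close: fully open they stand 13 mm farther back than shut.
Start: joints at [68.6, 17.813, 0.802, 86.603, -0.252, 75.585, -1.558], TCP at [0.179, -0.52, 0.248] pointing down, gripper open.
Joint ranges: [-154.91, 154.91], [-16.99, 109.72], [-72.82, 74.43], [7.12, 147.25], [-82.49, 262.49], [11.32, 116.49], [-174.64, 174.64]. Speed limits (degrees/s): [159.86, 159.86, 180, 180, 180, 180, 180].

### API

Orientations are given as [roll, pitch, yaw] about the fixed x, y, z axes, in that order (R = Rz(yaw) Ry(pitch) Rx(roll)).
In Python, from station import robot, fingers, vision, workorder, recognise gives the robot as it stands. Calls block until the motion is done:
- robot.move_to(position, orientation): joint-space move of the TCP to a pose.
- robot.line_to(position, orientation=None, velocity=0.15, f_stop=None): straight line of the TCP; orientation=None keeps the orientation; velocity is the mean speed in m/s. With f_stop (N) it stops when the force on the tool has changed by that much, and returns True; else False.
- robot.move_j(angles): joint-space move.
- fingers.gripper_to(opening, force=None): opening from 0.0 (shut) to 1.0 (fully open); force is the grip in N (None keeps the last); returns when the fingers have stopped.
- robot.pause(seconds).
- robot.inverse_kinematics(position, orientation): joint angles nearest the present ones, or None.
- vision.grab_frame(name): name is "scene" or "top"; returns the picture (384x512x3 uint8, red, green, blue); there is no depth.
- vision.calibration(name): a dict with "mtx" (3x3 intrinsics, pixels), "extrinsics" (4x4, takes a point from world to camera coordinates). Camera axes: x right, y up, looking along -z (the intrinsics and any distortion apply to the point x, -y, -z); pixel columns grow to the right and rows downward; lengths in m; the calibration is good to about 2 mm. A picture is of the moment at which its call begins. calibration takes no time and is no camera call.
A pose or a line that the arm cannot do raises robot.PlanningError and nothing moves.
- workorder.close_job(): hands the job in, once; it reports no verdict.
Trained networks look in the newest picture that a camera, given by its name, has taken for a name from the list of things; names that differ only in an ending like _2 or _b are one class to them, and where a whole thing is asked for, a point or a joint stands for the part that bears it (a point fixed in the world has none). Each returns a list of dicts, best first, with "p" (0 to 1); they miss things now and then, are a little off and sometimes report something else, mostly with a low value. They report only what shows in the picture. A call takes as long as a camera call.
- recognise(label, camera): "rect" ([centre column, centre row, width, height] in pixels, round what is visible of it).
Readings, each from a call of its own:
- robot.current_time_s(): time.
- robot.current_joint_positions(): joint angles.
- robot.current_dq(): joint speeds.
- robot.current_joint_torque(): joint torques, N m.
- robot.current_tool_pos(): TCP position.
- robot.current_eef_rot(): TCP orientation.
- robot.current_contact_force(): force on the tool from outside, world axes, zero at the start.
- robot.current_torque(): the same for the moment, N m.
- robot.current_finger_gap(): opening from 0.0 (shut) to 1.0 (fully open).
Only numpy, scipy, OpenCV 4.12 (cv2) and the standard library are available. Lean on these libraries where they do the work, as an engineer would, in place of code of your own. Each camera call takes 0.05 s, during which the arm holds its last target. There are 200 camera calls.

## Working session

There is one attempt and no reset: what is moved stays moved. The work goes in short steps, each a Python script; the robot and the scene stay as the last script left them, time stands still between calls to the robot, and variables do not carry over. Pictures are saved under pics/ and viewed, on a budget of 10 in all, crops included, one or two more only if the job needs it, and the job is handed in when it is done.

```bash
mkdir -p pics; ls; cat > h.py <<'E'
import numpy as np, cv2
from station import robot, fingers, vision, workorder, recognise
def save(cam,fn,crop=None,scale=1):
    im=vision.grab_frame(cam); o=im
    if crop: c=crop; o=im[c[1]:c[3],c[0]:c[2]]
    o=cv2.resize(o,None,fx=scale,fy=scale,interpolation=cv2.INTER_CUBIC)
    cv2.imwrite('pics/'+fn,o[:,:,::-1]); return im
def proj(cam,P):
    c=vision.calibration(cam);E=np.array(c['extrinsics']);K=np.array(c['mtx'])
    P=np.atleast_2d(P); q=P@E[:3,:3].T+E[:3,3]; q=q*[1,-1,-1]
    u=q@K.T; return u[:,:2]/u[:,2:]
def unproj(cam,uv,z):
    c=vision.calibration(cam);E=np.array(c['extrinsics']);K=np.array(c['mtx'])
    d=np.linalg.inv(K)@[uv[0],uv[1],1]; d=d*[1,-1,-1]; d=E[:3,:3].T@d; o=-E[:3,:3].T@E[:3,3]
    return o+d*(z-o[2])/d[2]
E
python3 - <<'E'
from h import *
for c in('scene','top'):
    save(c,c+'1.png'); k=vision.calibration(c); print(k)
    E=np.array(k['extrinsics']); print('pos',-E[:3,:3].T@E[:3,3])
    for l in('machine','lock_grip','handle','hood_pointer','mark','marker','lap_stone','dressing_stick'):
        print(l,[(np.round(d['rect'],1).tolist(),round(d['p'],2)) for d in recognise(l,c)[:2]])
E
```

```text
pics
{'mtx': array([[443.92524498,   0.        , 258.23390058],
       [  0.        , 443.92524498, 192.34244531],
       [  0.        ,   0.        ,   1.        ]]), 'extrinsics': array([[-0.89761129,  0.44075264, -0.00557555,  0.57187345],
       [-0.38245907, -0.77248104,  0.50694981,  0.13913687],
       [ 0.21913245,  0.45717629,  0.86195754, -1.60450251],
       [ 0.        ,  0.        ,  0.        ,  1.        ]])}
pos [0.91813279 0.58896637 1.31566615]
machine [([269.8, 218.2, 155.5, 133.5], 0.86)]
lock_grip [([304.6, 174.2, 10.4, 13.2], 0.59)]
handle [([266.8, 210.2, 118.3, 111.3], 0.68)]
hood_pointer [([267.9, 208.5, 115.4, 108.0], 0.59)]
mark [([301.8, 240.5, 19.4, 13.4], 0.58)]
marker [([301.6, 238.6, 13.5, 11.7], 0.43)]
lap_stone []
dressing_stick [([327.0, 203.8, 13.8, 12.4], 0.52), ([308.2, 175.9, 12.9, 15.5], 0.25)]
{'mtx': array([[452.42522744,   0.        , 253.66289919],
       [  0.        , 452.42522744, 191.62334254],
       [  0.        ,   0.        ,   1.        ]]), 'extrinsics': array([[-1.01429309e-02, -9.99948402e-01,  5.60363581e-04,
        -1.84678156e-02],
       [ 9.93613630e-01, -1.00156916e-02,  1.12390570e-01,
        -6.28677414e-01],
       [-1.12379158e-01,  1.69675467e-03,  9.93663950e-01,
        -1.51652419e+00],
       [ 0.00000000e+00,  0.00000000e+00,  0.00000000e+00,
         1.00000000e+00]])}
pos [ 0.45404942 -0.02219033  1.57758318]
machine [([239.6, 202.6, 114.5, 129.6], 0.77)]
lock_grip [([256.2, 243.4, 7.2, 17.9], 0.71)]
handle [([242.2, 193.6, 89.0, 87.7], 0.89), ([190.6, 199.4, 15.3, 12.0], 0.62)]
hood_pointer [([241.6, 191.2, 87.9, 89.5], 0.6)]
mark [([190.6, 199.2, 13.7, 12.3], 0.67)]
marker [([188.7, 200.9, 12.4, 11.9], 0.48), ([103.2, 234.4, 27.8, 20.6], 0.31)]
lap_stone []
dressing_stick [([223.5, 246.7, 14.4, 1.8], 0.43), ([239.9, 200.1, 115.8, 132.2], 0.22)]
```

```bash
python3 - <<'E'
from h import *
save('scene','scene2.png',(150,110,390,310),3)
save('top','top2.png',(150,120,330,270),4)
E
```

```text
(no output)
```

View pics/scene2.png

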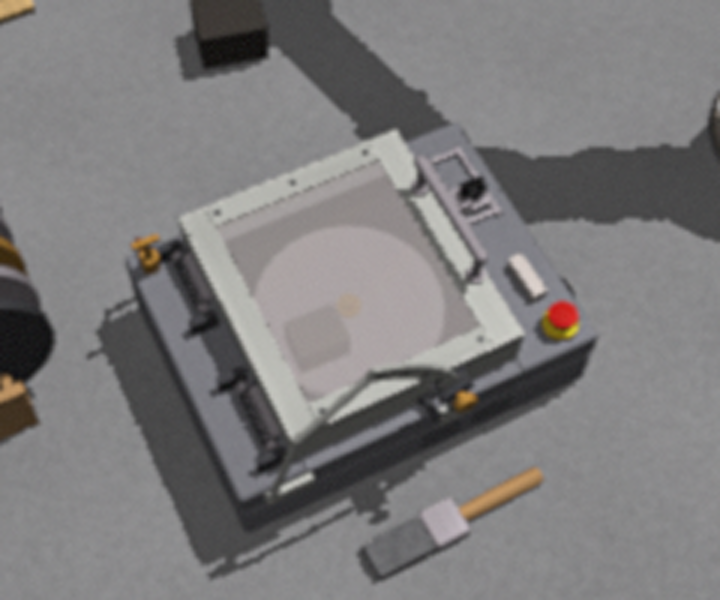

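View pics/top2.png

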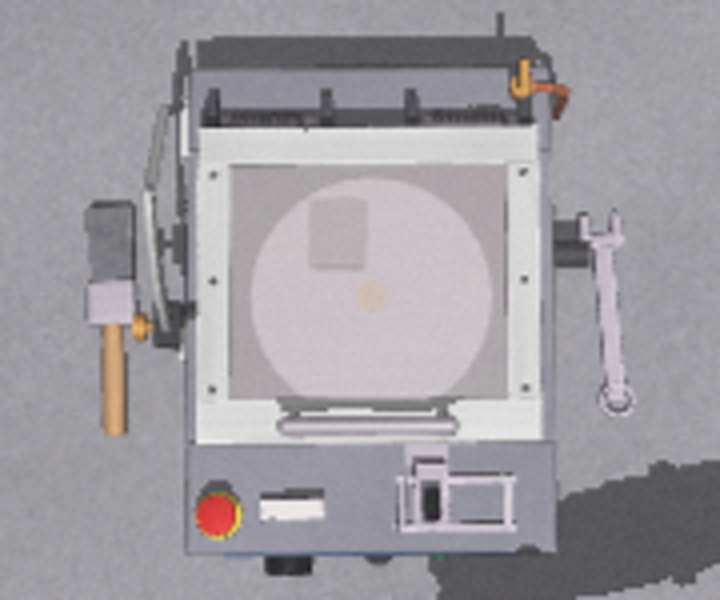

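View pics/scene1.png

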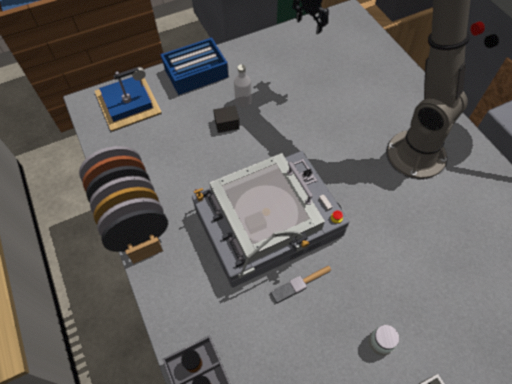

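Top: deck corners, handle bar (crop 280–457, 426), lock fin (432,503) at its left (closed) end, and saddle (165,325) with brass screw (140,325). The scene crop shows the saddle at about (440,402). Next I'll fit the machine pose.

```bash
cat >> h.py <<'E'
def M(p,P):
    c,s=np.cos(p[2]),np.sin(p[2]); P=np.atleast_2d(P)
    return np.c_[p[0]+c*P[:,0]-s*P[:,1], p[1]+s*P[:,0]+c*P[:,1], P[:,2]]
E
python3 - <<'E'
from h import *
from scipy.optimize import least_squares
t=lambda U:np.array(U)/4+[150-.4,120-.4]
s=lambda U:np.array(U)/3+[150-.3,110-.3]
W=[[-.2,.15,.11],[-.2,-.15,.11],[.2,.15,.11],[-.1,.062,.207],[-.1,-.062,.207]]
T=t([[186,552],[555,552],[190,68],[278,426],[460,426]])
S=s([[595,340],[458,126],[243,500],[475,273],[415,178]])
W=np.array(W)
f=lambda p:np.r_[(proj('top',M(p,W))-T).ravel(),(proj('scene',M(p,W))-S).ravel()]
r=least_squares(f,[.5,0,0],loss='soft_l1'); p=r.x; print(p,np.round(f(p).reshape(-1,2),1))
np.save('p.npy',p)
g=unproj('top',t([[432,500]])[0],.146); gs=unproj('scene',[304.6,174.2-3],.146); print('lock',g,gs)
print('handle',M(p,[-.1,0,.207]))
# marker candidates
for a in np.arange(.3,1.0,.1):
  P=M(p,[.15-.18*np.cos(a),.156,.122+.18*np.sin(a)])
  print(round(a,2),proj('top',P),proj('scene',P))
print('obs', t([170,325]),s([440,402]))
for a in np.arange(-.1,.35,.1):
  P=M(p,[.15-.155*np.cos(a),.160,.122+.155*np.sin(a)])
  print('pin',round(a,2),proj('top',P)*4-[600,480],proj('scene',P)*3-[450,330])
E
```

```text
[ 0.60782501  0.01417387 -0.00950755] [[-1.2 -0.2]
 [-0.  -0.2]
 [-0.5 -1.2]
 [ 1.3 -1.1]
 [-3.2 -1.1]
 [ 1.7 -1. ]
 [ 0.  -2.2]
 [-2.   0.6]
 [ 1.7 -4.9]
 [ 1.7 -5.4]]
lock [ 0.44828206 -0.03530828  0.146     ] [ 0.45620838 -0.0359541   0.146     ]
handle [[0.50782953 0.01512461 0.207     ]]
0.3 [[191.10992088 200.32903838]] [[300.52231724 238.0195247 ]]
0.4 [[190.38820757 197.8199142 ]] [[299.02800852 236.35390496]]
0.5 [[189.69014053 194.73472576]] [[296.94239802 234.9927318 ]]
0.6 [[189.02506836 191.09206289]] [[294.26537584 233.96284389]]
0.7 [[188.4024057  186.92029258]] [[291.0047117  233.28871299]]
0.8 [[187.83142409 182.25789021]] [[287.17696184 232.99161928]]
0.9 [[187.32102033 177.15344945]] [[282.80823375 233.08878563]]
obs [192.1  200.85] [296.36666667 243.7       ]
pin -0.1 [[171.36747279 307.54011076]] [[432.12802136 424.05841586]]
pin 0.0 [[168.80727413 306.56300531]] [[433.86041439 417.45348062]]
pin 0.1 [[166.22101794 303.638934  ]] [[434.19742039 411.36209908]]
pin 0.2 [[163.63547785 298.73698247]] [[433.09111537 405.85873347]]
pin 0.3 [[161.07910682 291.84865874]] [[430.50494599 401.01689882]]
```

```bash
python3 - <<'E'
from h import *
p=np.load('p.npy')
def seg(P,Q): return [P,Q]
L=[([-.2,.15,.11],[-.2,-.15,.11]),([-.2,.15,.11],[.2,.15,.11]),([-.2,-.15,.11],[.2,-.15,.11]),([.2,.15,.11],[.2,-.15,.11]),([-.1,.062,.207],[-.1,-.062,.207]),([.15,.15,.122],[.15,-.15,.122])]
out=[]
for c,o,w,h in(('top',(170,125),140,150),('scene',(180,140),180,150)):
    im=cv2.resize(vision.grab_frame(c)[o[1]:o[1]+h,o[0]:o[0]+w],None,fx=5 if 0 else 4 if c=='top' else 4,fy=4,interpolation=cv2.INTER_CUBIC)
    for a,b in L:
        q=((proj(c,M(p,[a,b]))-o+.5)*4).astype(int)
        cv2.line(im,tuple(map(int,q[0])),tuple(map(int,q[1])),(255,0,0),1)
    for i in range(0,im.shape[1],80):
        cv2.line(im,(i,0),(i,6),(0,0,255),1);
    cv2.imwrite(f'pics/ov_{c}.png',im[:,:,::-1])
E
```

```text
(no output)
```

View pics/ov_top.png

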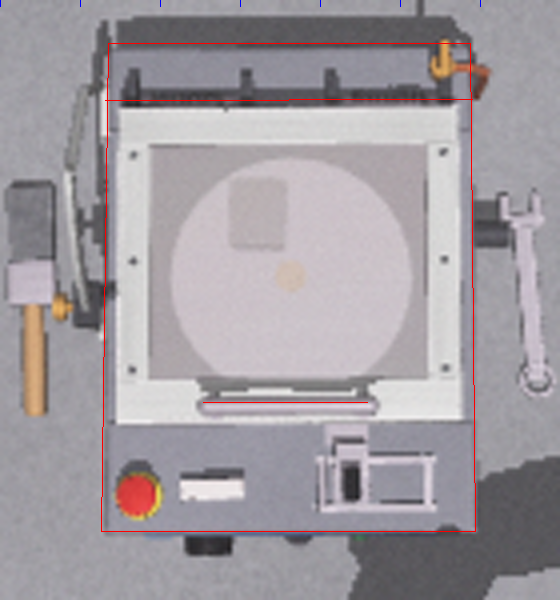

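View pics/ov_scene.png

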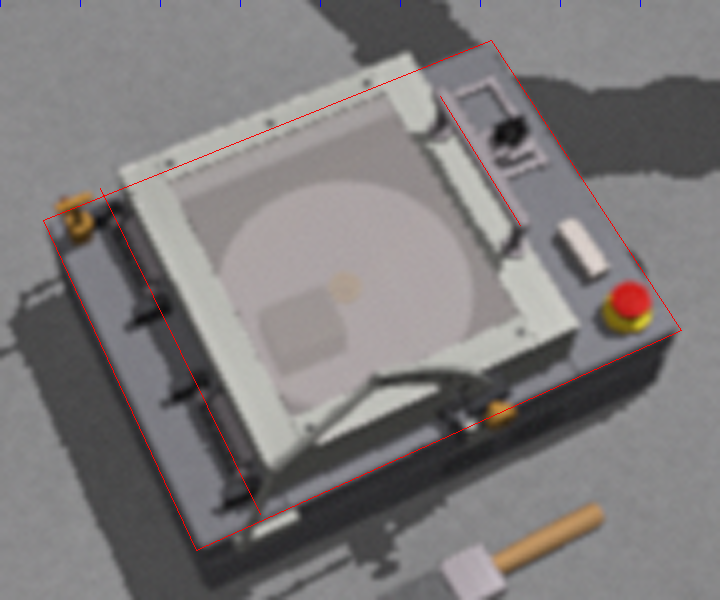

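Overlay agrees to about 1 px; bar sits ~2 mm right and nearer than modelled. I'll grip the lock and slide it.

```bash
python3 - <<'E'
from h import *
np.save('p.npy',[.606,.013,-.0095])
print(robot.current_time_s(),robot.current_eef_rot(),robot.current_tool_pos())
for yaw in(0,180,-180):
  for P,o in (([.45,-.036,.25],[180,-15,yaw]),([.45,-.036,.146],[180,-15,yaw]),([.45,-.09,.146],[180,-15,yaw])):
    q=robot.inverse_kinematics(P,o); print(yaw,P,None if q is None else np.round(q,1))
for yaw in(90,-90):
  for P in ([.506,.0125,.26],[.606,.0125,.333]):
    q=robot.inverse_kinematics(P,[180,0,yaw]); print(yaw,P,None if q is None else np.round(q,1))
from scipy.spatial.transform import Rotation as R
print(R.from_euler('xyz',[180,-15,0],degrees=True).as_matrix()[:,2])
E
```

```text
1.1 [1.79999280e+02 2.04074889e-03 1.90162662e+01] [ 0.17919449 -0.52000289  0.24830653]
0 [0.45, -0.036, 0.25] [ 42.9  -3.7 -37.3 111.9  -4.3  56.1 -82.8]
0 [0.45, -0.036, 0.146] [ 39.2   4.2 -37.5 121.6   3.1  40.  -90. ]
0 [0.45, -0.09, 0.146] [ 38.5   4.8 -28.4 120.7  -0.7  40.3 -79. ]
180 [0.45, -0.036, 0.25] [ 34.1  22.6 -43.9  87.7  13.   90.9  78.9]
180 [0.45, -0.036, 0.146] [ 32.9  28.  -42.3  96.4  16.6  78.2  76. ]
180 [0.45, -0.09, 0.146] [ 36.3  27.9 -39.3  95.4  17.1  78.5  82.3]
-180 [0.45, -0.036, 0.25] [ 34.1  22.6 -43.9  87.7  13.   90.9  78.9]
-180 [0.45, -0.036, 0.146] [ 32.9  28.  -42.3  96.4  16.6  78.2  76. ]
-180 [0.45, -0.09, 0.146] [ 36.3  27.9 -39.3  95.4  17.1  78.5  82.3]
90 [0.506, 0.0125, 0.26] [ 31.   16.9 -43.6  90.8  11.9  77.  -14. ]
90 [0.606, 0.0125, 0.333] [ 22.5  28.6 -42.9  65.8  19.1  92.3 -16. ]
-90 [0.506, 0.0125, 0.26] [ 42.6  22.3 -61.6  90.5  19.9  79.1 159. ]
-90 [0.606, 0.0125, 0.333] [ 30.6  34.4 -61.8  65.5  30.   95.7 156.9]
[ 2.58819045e-01 -1.22464680e-16 -9.65925826e-01]
```

```bash
python3 - <<'E'
from h import *
o=[180,-15,0]
robot.move_to([.448,-.036,.24],o)
fingers.gripper_to(.5,30)
print(robot.current_time_s())
print(robot.line_to([.45,-.036,.19],o,velocity=.15))
save('top','near.png',(230,200,300,270),8)
print(robot.current_time_s(),robot.current_contact_force())
E
```

```text
3.5833
False
4.1167 [ 0.60857693 -0.29938003  0.66201751]
```

View pics/near.png

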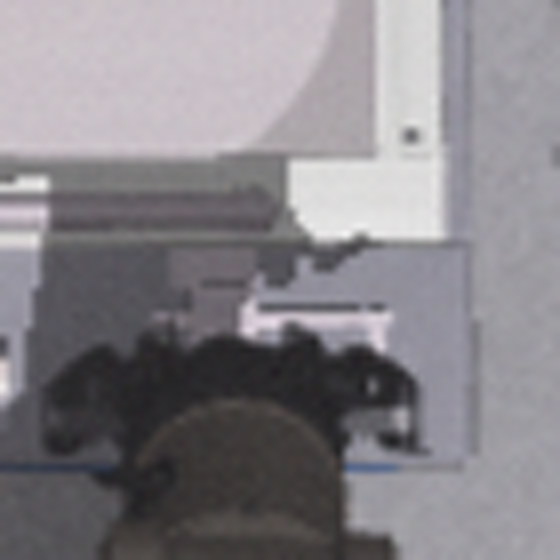

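The lock base (crop x ≈ 222) sits centrally under the gripper (≈ 232), so I'll descend.

```bash
python3 - <<'E'
from h import *
o=[180,-15,0]
print(robot.line_to([.45,-.036,.145],o,velocity=.1,f_stop=8),robot.current_tool_pos())
fingers.gripper_to(0,30)
print('gap',robot.current_finger_gap(),robot.current_contact_force(),robot.current_time_s())
if robot.current_finger_gap()>.08:
    print(robot.line_to([.45,-.10,.145],o,velocity=.05,f_stop=12))
    print(robot.current_tool_pos(),robot.current_contact_force(),robot.current_time_s())
save('top','l.png')
E
```

```text
False [ 0.45074669 -0.03597645  0.14575894]
gap 0.1513989392896027 [-2.24416676  0.30298914  5.10815203] 5.0833
True
[ 0.4509356  -0.07595622  0.14645442] [-1.09763771  1.54082354  5.43228667] 5.9417
```

```bash
python3 - <<'E'
from h import *
o=[180,-15,0]
for i in range(2):
    print(robot.line_to([.45,-.095,.145],o,velocity=.03,f_stop=15))
    print(robot.current_tool_pos(),robot.current_contact_force(),robot.current_finger_gap(),robot.current_time_s())
E
```

```text
True
[ 0.45094373 -0.07605312  0.14645597] [-1.62176007  2.1327663   4.41325662] 0.1550368982211546 6.3417
True
[ 0.45094585 -0.0761242   0.14644958] [-1.49882579  2.23826025  3.8935157 ] 0.15799552695967284 6.6833
```

```bash
python3 - <<'E'
from h import *
o=[180,-15,0]
fingers.gripper_to(.5)
robot.line_to([.45,-.076,.20],o,velocity=.2)
robot.move_to([.506,.0125,.28],[180,0,90])
a=vision.grab_frame('top')[225:265,235:300]; b=vision.grab_frame('scene')[150:190,280:330]
a=cv2.resize(a,(650,400),interpolation=cv2.INTER_CUBIC);b=cv2.resize(b,(250,200),interpolation=cv2.INTER_CUBIC)
c=np.zeros((600,650,3),np.uint8);c[:400]=a;c[400:,:250]=b
o=cv2.imread('pics/l.png')
cv2.imwrite('pics/lock2.png',c[:,:,::-1]); print(robot.current_time_s())
E
```

```text
8.6417
```

View pics/lock2.png

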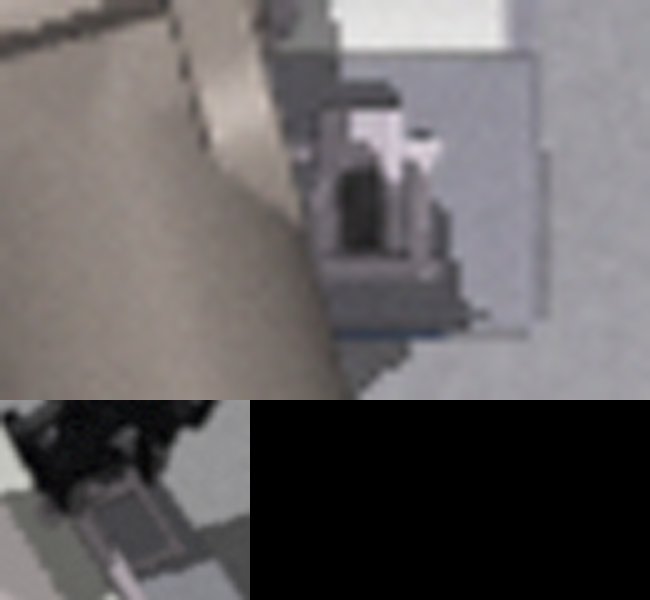

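The stop felt rigid after 40 mm of hand travel, where 45 was expected. The picture shows the fin moved ~43 mm with its base at or close to the stop bar. I'll check by regripping higher, clear of the bars, and pushing again.

```bash
python3 - <<'E'
from h import *
o=[180,-15,0]
robot.move_to([.448,-.078,.20],o)
robot.line_to([.45,-.078,.153],o,velocity=.15,f_stop=10)
print(robot.current_contact_force())
fingers.gripper_to(0,40)
print('gap',robot.current_finger_gap(),robot.current_contact_force(),robot.current_tool_pos())
for i in range(2):
    print(robot.line_to([.45,-.10,.153],o,velocity=.04,f_stop=20))
    print(robot.current_tool_pos(),robot.current_contact_force(),robot.current_time_s())
E
```

```text
[ 0.16112615 -0.40069851  0.51556389]
gap 0.14339214970255157 [-1.68964398  6.27231453  5.73770675] [ 0.45128278 -0.07604406  0.15457179]
True
[ 0.45130297 -0.07619242  0.15456999] [-1.63806777  3.16129251  5.67552538] 10.85
True
[ 0.4513198  -0.07628506  0.15458709] [-1.36754405  1.80126326  4.314653  ] 11.2
```

Same rigid stop at y = −0.076 with a higher grip, so the lock is at its end stop. On to the handle.

```bash
python3 - <<'E'
from h import *
fingers.gripper_to(.5)
robot.line_to([.45,-.076,.20],[180,-15,0],velocity=.25)
o=[180,0,90]
robot.move_to([.505,.0125,.27],o)
print(robot.line_to([.505,.0125,.205],o,velocity=.12,f_stop=8),robot.current_tool_pos())
fingers.gripper_to(0,60)
print('gap',robot.current_finger_gap(),robot.current_contact_force(),robot.current_tool_pos(),robot.current_time_s())
s=vision.grab_frame('scene')
cv2.imwrite('pics/grip.png',cv2.resize(s[150:270,220:380],(800,600),interpolation=cv2.INTER_CUBIC)[:,:,::-1])
for l in('mark','marker'): print(l,recognise(l,'scene')[:2])
E
```

```text
False [0.50527438 0.01242263 0.20551213]
gap 0.14280808062663533 [-1.0796414  -0.3667944   2.82569273] [0.50523217 0.01262162 0.20574492] 14.05
mark [{'rect': [300.8, 283.1, 57.7, 36.6], 'p': 0.72}]
marker [{'rect': [300.1, 238.2, 16.5, 13.4], 'p': 0.65}]
```

View pics/grip.png

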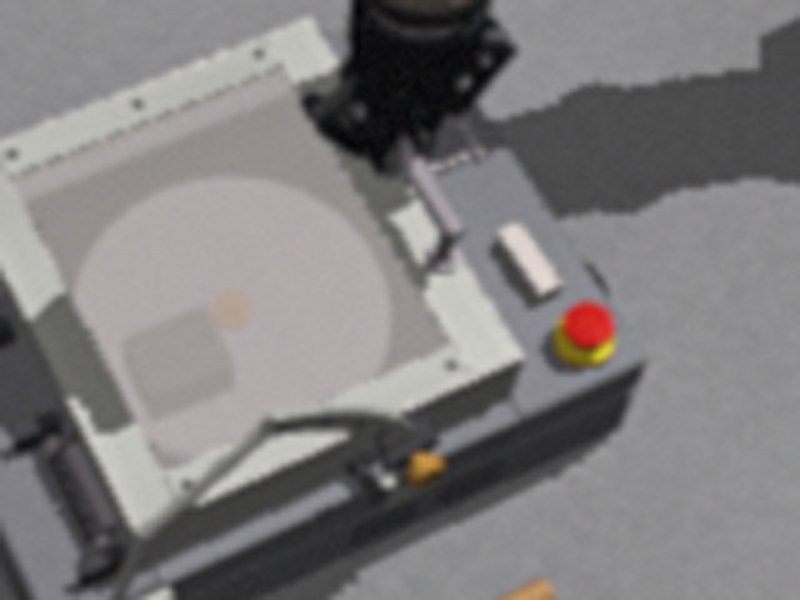

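The bar is gripped (gap 14 mm). The saddle sits at crop (410,435) and the light pin end at (380,478), so the marker is likely 0.3–0.4 rad. I'll lift along the arc to 0.25 and look.

```bash
cat >> h.py <<'E'
X0,Y0,Z0=.5052,.0125,.2057
r0=np.hypot(.25,.085); b0=np.arctan2(.085,.25)
def hp(t): 
    dx=.25-r0*np.cos(b0+t); return [X0+dx,Y0-.0095*dx,Z0+r0*np.sin(b0+t)-.085]
def lift(a,b,n,v=.08):
    for t in np.linspace(a,b,n+1)[1:]:
        if robot.line_to(hp(t),[180,0,90],velocity=v,f_stop=35): print('STOP',t);break
        f=robot.current_contact_force(); print(round(t,3),np.round(f,1))
def ang():
    P=np.array(robot.current_tool_pos()); return np.arctan2(P[2]-Z0+.085, .25-(P[0]-X0))-b0
E
python3 - <<'E'
from h import *
lift(0,.25,5)
print('ang',ang(),robot.current_tool_pos(),robot.current_finger_gap(),robot.current_time_s())
s=vision.grab_frame('scene')
cv2.imwrite('pics/l25.png',cv2.resize(s[205:265,260:340],(800,600),interpolation=cv2.INTER_CUBIC)[:,:,::-1])
for l in('marker','mark'): print(l,recognise(l,'scene')[:2])
E
```

```text
0.05 [ 2.2  0.8 -7.4]
0.1 [-1.2  1.  -6.3]
0.15 [-1.6  2.1 -7.9]
0.2 [-5.4  1.9 -4.6]
0.25 [-6.3  1.5 -3.1]
ang 0.24880898032067067 [0.53291177 0.01247723 0.26524182] 0.13779932132067443 15.7917
marker [{'rect': [300.9, 238.6, 13.4, 15.9], 'p': 0.7}]
mark []
```

View pics/l25.png

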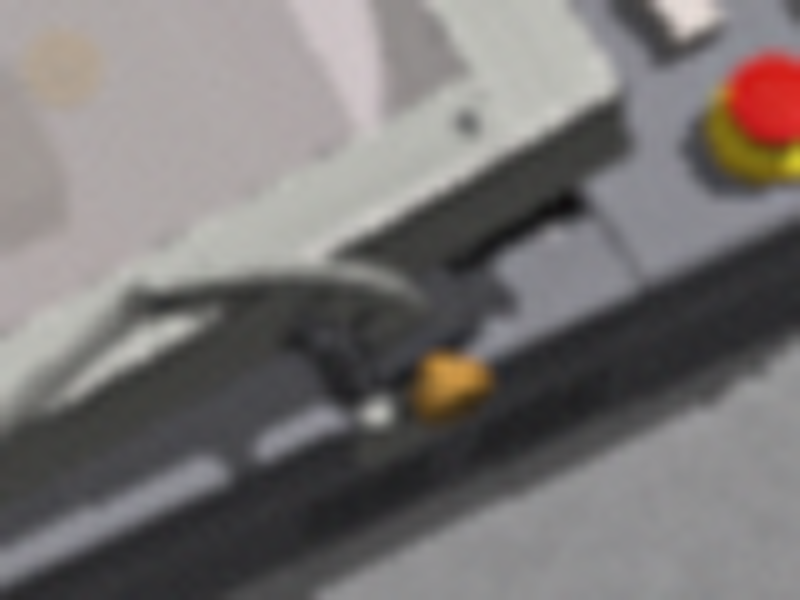

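```bash
python3 - <<'E'
from h import *
from scipy.optimize import least_squares
from scipy.ndimage import label
s=vision.grab_frame('scene').astype(int); t=vision.grab_frame('top').astype(int)
def cen(im,m,box):
    w=np.zeros(m.shape,bool); w[box[1]:box[3],box[0]:box[2]]=1; m=m&w; y,x=np.nonzero(m); return x.mean(),y.mean(),len(x)
br=lambda im:(im[...,0]-im[...,2]>60)&(im[...,1]>80)&(im[...,0]-im[...,1]>15)
bs=cen(s,br(s),(295,235,315,252)); bt=cen(t,br(t),(178,192,196,208)); print('brass',bs,bt)
sub=s[240:251,292:304].sum(2)//3; print(sub)
p=np.array([.605,.0125,-.0095])
f=lambda q:np.r_[(proj('scene',q)-bs[:2]).ravel(),(proj('top',q)-bt[:2]).ravel()]
r=least_squares(f,[.55,.17,.18]); print('brass world',r.x,r.fun,'rel',(r.x-[.755,.0125,.122]))
d=r.x-[.755,0,.122]; print('ang',np.arctan2(d[2],-d[0]),np.hypot(d[0],d[2]))
# overlay
p=np.array([.605,.0125,-.0095])
out=[]
for c,o,im in(('scene',(270,215),s),('top',(165,175),t)):
    I=cv2.resize(im[o[1]:o[1]+60,o[0]:o[0]+40].astype(np.uint8),(400,600),interpolation=cv2.INTER_CUBIC)
    for a in np.arange(0,.7,.1):
        for R,y,col in((.155,.16,(255,0,0)),(.18,.156,(0,255,0))):
            q=((proj(c,M(p,[.15-R*np.cos(a),y,.122+R*np.sin(a)]))[0]-o+.5)*10).astype(int)
            cv2.circle(I,tuple(map(int,q)),5 if abs(a-.3)<.01 else 2,col,-1)
    out.append(I)
cv2.imwrite('pics/ov3.png',np.hstack(out)[:,:,::-1])
E
```

```text
brass (np.float64(304.48148148148147), np.float64(242.2962962962963), 27) (np.float64(182.0), np.float64(202.86111111111111), 36)
[[ 42  46  53  53  46  52  61  69  69  65  70  86]
 [ 38  40  41  51  53  58  65  65  54  55  82 120]
 [ 44  39  40  50  59  54  57  48  38  47  79 117]
 [ 52  39  37  46  58  51  50  39  41  55  83 109]
 [ 65  45  38  40  58  81  86  64  54  63  78  99]
 [ 97  81  60  62  99 138 136  85  55  56  67  76]
 [140 124  96  93 135 176 158  90  51  50  54  54]
 [138 123 101  83  98 121 108  74  59  59  57  55]
 [ 90  76  63  57  64  68  67  64  64  64  60  57]
 [ 51  44  44  53  63  65  63  62  63  57  52  48]
 [ 42  43  47  54  64  65  61  56  51  45  39  41]]
brass world [0.58332405 0.19341668 0.18639502] [ 1.66214853  0.26798003  1.14055988 -1.49723652] rel [-0.17167595  0.18091668  0.06439502]
ang 0.3588551163980482 0.18335579770510385
```

View pics/ov3.png

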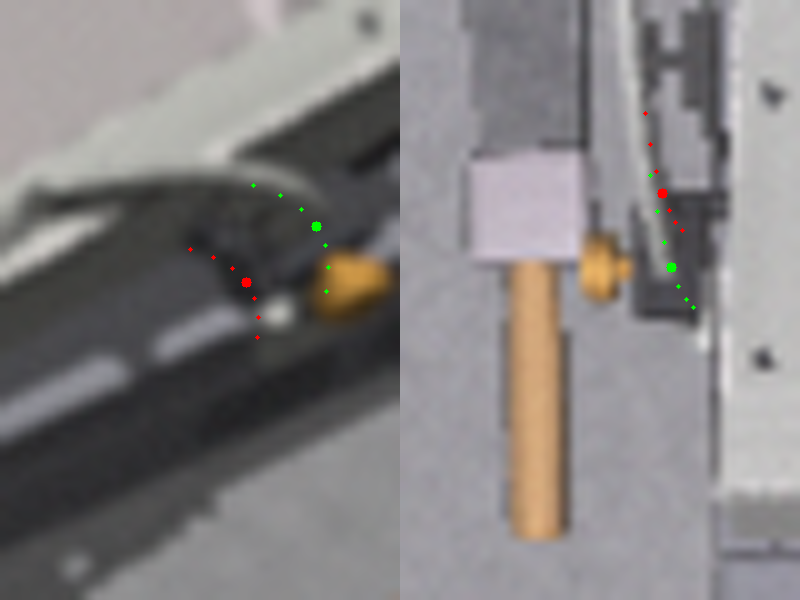

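```bash
python3 - <<'E'
from h import *
from scipy.optimize import least_squares
a=cv2.imread('pics/scene1.png').sum(2)//3
s=vision.grab_frame('scene').astype(int).sum(2)//3
print(a[234:254,288:306]);print(s[234:254,288:306])
bs=(305,242.6);bt=(185.3,201.6)
f=lambda q:np.r_[(proj('scene',q)-bs).ravel(),(proj('top',q)-bt).ravel()]
r=least_squares(f,[.55,.17,.18]);d=r.x-[.755,.0125,.122]; print(d,r.fun,np.arctan2(d[2],-d[0]),np.hypot(d[0],d[2]))
E
```

```text
[[ 57  57  56  53  49  55  59  57  62  65  73  79  87  86  75  71  67  65]
 [ 85  70  59  52  53  60  59  58  55  54  57  60  66  74  74  71  70  65]
 [138 102  69  58  61  60  59  51  45  55  60  60  61  64  65  67  67  68]
 [165 115  67  59  59  60  58  45  48  56  61  60  60  60  62  67  65  66]
 [102  74  60  57  62  63  61  49  55  59  61  56  56  62  65  65  59  52]
 [ 56  55  61  60  59  63  57  47  48  52  55  59  66  64  64  60  51  45]
 [ 59  59  59  56  54  55  52  52  43  50  59  62  66  61  67  80  83  84]
 [ 60  60  51  49  46  51  49  50  50  54  64  59  53  51  79 117 126 126]
 [ 57  48  44  48  55  52  61  75  64  50  54  46  34  47  74 112 130 136]
 [ 54  40  34  46  63  71  92 109  81  51  45  38  38  55  79 105 121 124]
 [ 59  47  40  46  59  67  89 114 101  90  83  59  52  58  76  96 100  88]
 [ 69  64  57  51  45  45  65  99 131 145 132  81  50  53  65  73  67  51]
 [ 87  74  66  60  43  33  41  79 133 172 151  87  46  49  52  52  49  46]
 [120  93  73  64  47  35  34  49  87 113 103  70  55  57  54  50  49  48]
 [137 115  81  62  51  43  35  33  46  60  59  62 
[... 1329 characters left out ...]
5  92 135 175 158  89  50  50  56  53  51  46]
 [115 134 141 141 136 124 101  83  98 122 107  74  59  59  56  54  50  50]
 [140 140 132 114  88  76  62  58  63  66  67  65  63  62  58  56  54  51]
 [129 110  84  65  48  45  45  52  61  65  62  62  61  58  53  49  47  46]
 [ 83  63  48  43  44  44  48  54  64  64  62  57  51  42  40  43  46  44]
 [ 51  44  45  45  46  46  49  52  58  56  49  43  37  38  34  43  45  45]
 [ 45  46  46  48  45  47  51  49  48  44  39  36  36  35  38  43  46  48]
 [ 47  47  49  47  50  49  46  41  37  35  37  37  34  36  39  44  50  56]]
[-0.17168251  0.17590757  0.05412329] [-0.05599667 -0.00905734 -0.03830742  0.05039332] 0.30539025877151416 0.18001171078376124
```

The white spot turns out to be static, so it isn't the pin. The dark moving strip ends where the model puts the pin tip (phi0 ≈ 0). The brass screw triangulates exactly onto the 180 mm circle at 0.305 rad. I'll lift to 0.31 and compare.

```bash
python3 - <<'E'
from h import *
lift(.25,.31,2,.05)
robot.pause(.3)
print('ang',ang(),robot.current_tool_pos(),robot.current_contact_force(),robot.current_finger_gap(),robot.current_time_s())
p=np.array([.605,.0125,-.0095]); out=[]
for c,o in(('scene',(275,220)),('top',(170,180))):
    im=vision.grab_frame(c); I=im[o[1]:o[1]+40,o[0]:o[0]+40]
    I=cv2.resize(cv2.convertScaleAbs(I,alpha=1.6),(400,400),interpolation=cv2.INTER_CUBIC)
    J=I.copy()
    for R,y,col in((.155,.16,(255,0,0)),(.18,.156,(0,255,0))):
        q=((proj(c,M(p,[.15-R*np.cos(.31),y,.122+R*np.sin(.31)]))[0]-o+.5)*10).astype(int)
        cv2.circle(J,tuple(map(int,q)),3,col,-1)
    out.append(J)
cv2.imwrite('pics/l31.png',np.hstack(out)[:,:,::-1])
E
```

```text
0.28 [-5.8  1.9 -4.1]
0.31 [-7.5  1.7 -2.3]
ang 0.3072376012696859 [0.54142806 0.01246193 0.27819946] [-7.37215453  1.72149396 -2.95715395] 0.140694349124609 17.0083
```

View pics/l31.png

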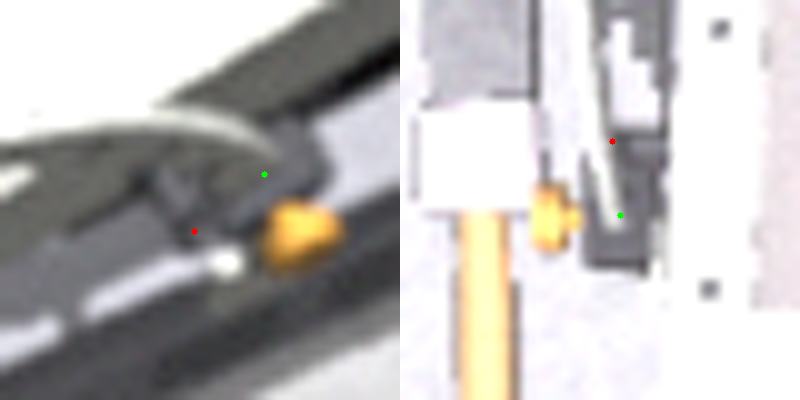

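```bash
python3 - <<'E'
from h import *
from scipy.optimize import least_squares
s=[];t=[];ms=[];mt=[];S=[];T=[]
def cen(im,box):
    im=im.astype(float); y,x=np.mgrid[box[1]:box[3],box[0]:box[2]]; w=im[box[1]:box[3],box[0]:box[2]]; w=np.clip(w[...,0]-w[...,2]-25,0,None); return (w*x).sum()/w.sum(),(w*y).sum()/w.sum()
for i in range(5):
    S.append(cen(vision.grab_frame('scene'),(296,235,314,252))); T.append(cen(vision.grab_frame('top'),(183,194,194,209)))
for c,l in(('scene',ms),('top',mt)):
    for n in('marker','mark'):
        for d in recognise(n,c)[:2]: print(c,n,np.round(d['rect'],1),round(d['p'],2))
bs=np.mean(S,0);bt=np.mean(T,0);print(bs,bt)
for A,B in((bs,bt),((301,238.5),(188.7,200.9)),((301,238.5),(190.6,199.2))):
    # constrained: radius .18, free y, angle
    P=lambda v:np.array([.755-.18*np.cos(v[0]),v[1],.122+.18*np.sin(v[0])])
    f=lambda v:np.r_[(proj('scene',P(v))-A).ravel(),(proj('top',P(v))-B).ravel()]
    r=least_squares(f,[.35,.18],x_scale=[.1,.01]);print(r.x,r.fun)
print(robot.current_time_s(),ang())
E
```

```text
scene marker [299.8 239.3   8.7  17. ] 0.56
scene mark [298.7 240.1  16.8  17.8] 0.61
top marker [188.8 199.7  13.5   9. ] 0.54
top mark [190.4 199.9  15.6  15.1] 0.45
[304.56197023 242.58582265] [184.68958215 201.52192868]
[0.32122495 0.1892575 ] [ 0.33460652 -0.01130892  0.16957656 -0.23315327]
[0.35403179 0.1758899 ] [ 1.10703936 -0.41330265  0.21654583 -0.44905785]
[0.36905044 0.17343089] [ 0.44903146 -1.37822508 -1.00082649  0.85825468]
17.8083 0.3072232632308507
```

Screw fits give 0.305–0.321; the saddle boxes, which include the tooth, lean higher at 0.35–0.37. I'll settle at 0.325, holding firmly, confirm it is steady, and hand in.

```bash
python3 - <<'E'
from h import *
lift(.31,.327,1,.04)
robot.pause(.5); a=ang()
print(a,robot.current_finger_gap(),robot.current_contact_force(),np.abs(robot.current_dq()).max())
im=vision.grab_frame('top')
o=(160,170); c=im[170:260,160:295]
cv2.imwrite('pics/final.png',cv2.resize(c,(800,533),interpolation=cv2.INTER_CUBIC)[:,:,::-1])
s=vision.grab_frame('scene'); cv2.imwrite('pics/finals.png',cv2.resize(cv2.convertScaleAbs(s[215:255,270:325],alpha=1.8),(770,560),interpolation=cv2.INTER_CUBIC)[:,:,::-1])
E
```

```text
0.327 [-6.8  1.6 -2. ]
0.3232857844415852 0.1397095429403106 [-7.11153158  1.88361281 -2.46744128] 0.07964775625945088
```

View pics/finals.png

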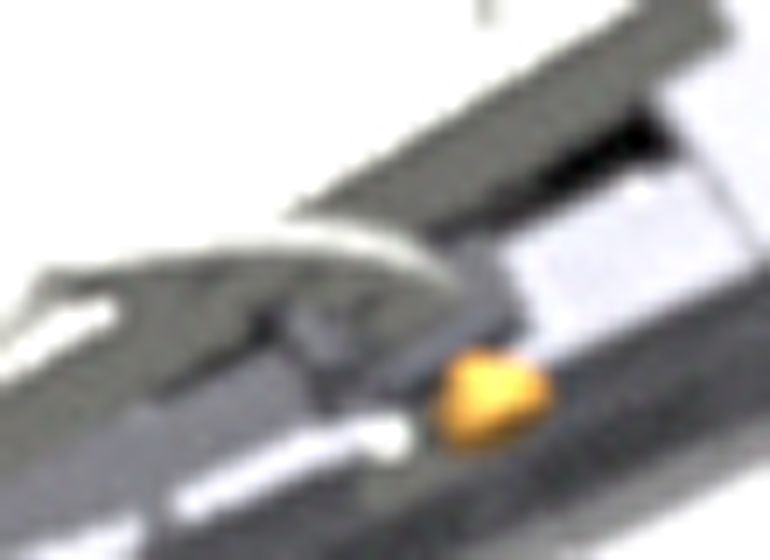

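```bash
python3 - <<'E'
from h import *
print(robot.current_time_s(),ang()); workorder.close_job()
E
```

```text
18.6667 0.32340638441830916
the job is handed in; nothing more can be done
```

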